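Set the rack stop on a laboratory shaker

ROBOT

A 7-joint arm with a two-finger parallel gripper is mounted at the origin on the work surface. World frame = base frame: x ahead of the robot, y to its left, z up, the work surface at z = 0. Lengths are in m, angles in rad, forces in N, time in s.
With the tool pointing down it reaches from about 0.425 to 0.925 m from the base axis. Payload 6.8 kg.
Tool frame: the origin (TCP) lies on the mounting face of the last link; the fingertips stand 173 mm ahead of it and the grasp point (between the pads) lies 155 mm ahead of it; z points along the fingers, y is the line along which they close (so a half turn about z gives the same grasp; the last joint's range is limited). The gripper opens to 85 mm and grips with 20 to 120 N. Pads are 22 mm wide; open, the fingers measure 114 mm over their backs; the gripper's body (76 mm by 85 mm) begins 54 mm behind the grasp point. The pads swing forward as they close: fully open they stand 13 mm farther back than shut.
Start: joints at [1.159, 0.477, 0.022, 1.555, -0.011, 1.109, -0.083], TCP at [0.202, -0.644, 0.405] pointing down, gripper open.
Joint ranges: [-2.96, 2.96], [-0.34, 2.1], [-1.41, 1.46], [0.24, 2.44], [-1.37, 4.51], [0.17, 1.92], [-2.96, 2.96]. Speed limits (rad/s): [2.39, 2.39, 3.14, 3.14, 3.14, 3.14, 3.14].

INTERFACE

Orientations are given as a rotation vector (axis times angle).
In Python, from bench import r gives the robot as it stands.
- The arm moves only by the tool arm_command, never from a script. Its argument "plan" is a list of rows, each an object of numbers: "claw": the closure, from 0 (fully open) to 1 (shut); "tx", "ty", "tz": the shift along the tool's x, y, z in m; "ax", "ay", "az": the turn, a rotation vector about the tool's x, y, z in degrees. A call has exactly 10 rows; each row shifts and turns the commanded pose from where the row before left it, along the tool's axes as they then stand; what a row does not reach is not made up. A row lasts 1/12 s, in which the tool goes at most 41.7 mm and 7.16 degrees, less where a joint would pass 70% of its speed; a pose out of reach is approached as far as the arm can. A call is refused whole if a number of a shift passes 0.0417 or a number of a turn 7.16, either way. A call with a gripper value outside its range is refused whole. The fingers move at their own pace and stop on an object; "squeeze" is the grip in N (left out, the last holds). Time passes only in rows, so rows that do not move let the fingers close, or fill a call up. It gives the time, the measured TCP pose, the force, the opening and the grip force at its end, in the units of the state.
- r.get_obs(): the state, without advancing time (a new reading comes with each control period).
- r.grab_frame(name): name is "side" or "top"; returns the picture (400x640x3 uint8, red, green, blue); there is no depth.
- r.camera_model(name): a dict with "fx", "fy", "cx", "cy" (pixels), "position" and "orientation" of the camera in the world. Camera axes: x right, y up, looking along -z (the intrinsics and any distortion apply to the point x, -y, -z); pixel columns grow to the right and rows downward; lengths in m; the calibration is good to about 2 mm. A picture is of the moment at which its call begins. camera_model takes no time and is no camera call.
- r.hand_in(): hands the job in; it is judged then, once.
Trained networks look in the newest picture that a camera, given by its name, has taken for a name from the list of things; names that differ only in an ending like _2 or _b are one class to them, and where a whole thing is asked for, a point or a joint stands for the part that bears it (a point fixed in the world has none). Each returns a list of dicts, best first, with "confidence" (0 to 1); they miss things now and then, are a little off and sometimes report something else, mostly with a low value. They report only what shows in the picture. A call takes as long as a camera call.
- r.boxes_of(target, camera): "location" ([x, y, z] in m, in the coordinates of the camera as it stood for that picture, good to about 4 mm: the middle of the surface that is visible of it).
- r.tip_of(target, camera): "location" ([x, y, z] in m, in the coordinates of the camera as it stood for that picture, good to about 4 mm: a listed point, or the origin of a listed thing).
The state is a dict: "clock": time; "joints": joint angles; "qvel": joint speeds; "tau": joint torques, N m; "tcp_pos": TCP position; "orientation": TCP orientation; "contact_force": force on the tool from outside, world axes, zero at the start; "moment": the same for the moment, N m; "grip_width": finger opening in m; "gripper_force": force on a finger pad.
Only numpy, scipy, OpenCV 4.12 (cv2) and the standard library are available. Lean on these libraries where they do the work, as an engineer would, in place of code of your own. Each camera call takes 0.05 s, during which the arm holds its last target. There are 200 camera calls.

TASK

On the shaker's deck, slide the stop with the flat upright plate along its slot until the plate is centred on the white index line of its rail. Then tighten the wing knob of that same stop by turning it clockwise until its wings lie along the rail, and let go, leaving the plate on the line.

Things in the scene. Friction and masses are not known exactly. Their poses are not given: they have to be found in the camera images.
- plate_centre (a point): Middle of the upright aluminium plate (44 mm wide on x, 12 thick on y, 50 high), 25 mm below its top, 33 above the deck. It stands on a slotted steel bar 36 wide, 4 thick, that runs along -y under its knob. Slides on y only, 100 mm, about 3 N friction; starts near the -y end, has to go 25 to 80 mm along +y; stays put. The other stop, 120 mm beside it (either side), has two round posts, no plate.
- mark_line (a point): Index line: two white dashes, 7 mm wide along y, 13 long, 1.5 thick, on the dark steel rail (74 x 300 x 4 mm) on the grey deck, one each side of the slotted bar, 23 to 36 mm from the rail's middle. The point lies midway between them, at the rail's top, 4 mm above the deck (64 above the bench). y runs along the rail, away from the knob; the plate is on the line when its centre has the same y.
- knob_grip (a point): Black wing knob of the plate stop, on a bolt through the bar's slot: 70 to 170 mm from the plate, depending on how far that has slid; the knob itself only turns. Its wing is an upright bar 46 mm long (this point's x axis), 10 thick (y axis), 26 high, on a hub of 22 mm diameter. The point lies on the knob's axis, 7 mm below the wing's top and 39 mm above the deck; z points up.
- wing_knob (a joint): Angle of that knob in rad, growing as it turns clockwise seen from above: 0 fully loose (wings nearly across the rail), 1.4 tight (end stop, wings along the rail). Starts between 0 and 0.25; turns with about 0.1 N m of friction and stays where it is left.

How it is judged:
On the way:
1. the plate has been slid onto the index line (within 10 mm) while its knob is still loose (turned less than 0.6 rad) (y of plate_centre in the frame of mark_line between -0.01 and 0.01 m and value of joint wing_knob below 0.6 rad), for 0.2 s.
At the end, for the whole second after the job is handed in: The plate's centre is within 10 mm of the index line along the rail, and its wing knob is turned to at least 1.1 rad (tight is 1.4), released and at rest (y of plate_centre in the frame of mark_line between -0.01 and 0.01 m and value of joint wing_knob above 1.1 rad and velocity of joint wing_knob between -0.05 and 0.05 rad/s); the robot touches nothing.
It also fails if it takes over 40 s, if anything falls off the work surface, if the arm or the gripper's body presses on something with over 40 N, if the wrist force passes 120 N, or if a joint passes its speed limit or range.

## Working session

There is one attempt and no reset: what is moved stays moved. The work goes in short steps, Python scripts to look and compute and a tool call to move; the robot and the scene stay as the last step left them, time stands still between calls to the robot, and variables do not carry over. Pictures are saved under pics/ and viewed, at most 10 in all, crops included, and the job is handed in when it is done.

Besides the shell and the picture viewer there is one more tool, called after "Emit:" as name([rows], argument=value, ...), one row to a line, values as JSON. arm_command: Moves the arm, as the interface text tells. Its arguments: {"type":"object","properties":{"plan":{"type":"array","items":{"type":"object","properties":{"claw":{"type":"number"},"tx":{"type":"number"},"ty":{"type":"number"},"tz":{"type":"number"},"ax":{"type":"number"},"ay":{"type":"number"},"az":{"type":"number"}}}},"squeeze":{"type":"number"}},"required":["plan"]}

```bash
mkdir -p pics; cat > h.py <<'E'
import numpy as np, cv2
from scipy.spatial.transform import Rotation as R
from bench import r
def rot(o):
    o=np.array(o,float)
    return o if o.shape==(3,3) else (R.from_rotvec(o).as_matrix() if o.size==3 else R.from_quat(o).as_matrix())
def w(cam,p):
    c=r.camera_model(cam); return rot(c["orientation"])@np.array(p)+np.array(c["position"])
def ray(cam,u,v,z):
    c=r.camera_model(cam); d=rot(c["orientation"])@np.array([(u-c["cx"])/c["fx"],-(v-c["cy"])/c["fy"],-1]); o=np.array(c["position"])
    return o+d*(z-o[2])/d[2]
def pix(cam,p):
    c=r.camera_model(cam); q=rot(c["orientation"]).T@(np.array(p)-c["position"])
    return np.round([c["cx"]+c["fx"]*q[0]/-q[2], c["cy"]-c["fy"]*q[1]/-q[2]],1)
def shot(cam,n):
    cv2.imwrite(f"pics/{n}.png",r.grab_frame(cam)[...,::-1])
E
python3 - <<'E'
from h import *
np.set_printoptions(precision=4,suppress=True)
for c in("top","side"):
    print(r.camera_model(c)); shot(c,c+"0")
    for t in("plate_centre","mark_line","knob_grip"):
        for d in r.tip_of(t,c)[:3]:
            p=w(c,d["location"]);print(c,t,round(d["confidence"],2),p,pix(c,p))
    for d in r.boxes_of("wing_knob",c)[:2]: p=w(c,d["location"]);print(c,"knobbox",d["confidence"],p)
print(r.get_obs())
E
```

```text
{'fx': 497.1584540518878, 'fy': 497.1584540518878, 'cx': 321.26523154806597, 'cy': 193.8678096571694, 'position': array([0.4165, 0.0859, 0.752 ]), 'orientation': array([ 0.1805, -0.1736, -1.5679])}
top plate_centre 0.71 [0.618  0.0416 0.0942] [355.1 157.9]
top knob_grip 0.94 [ 0.6087 -0.039   0.1001] [414.6 162.8]
top knobbox 0.68 [ 0.6002 -0.0364  0.1033]
{'fx': 393.84507256761475, 'fy': 393.84507256761475, 'cx': 321.08148468700966, 'cy': 194.60302687238453, 'position': array([0.3745, 0.4742, 0.6016]), 'orientation': array([ 0.2087, -0.9999, -2.5818])}
side plate_centre 0.69 [0.6192 0.0352 0.0927] [291.4 180.7]
side mark_line 0.47 [0.6264 0.0898 0.0614] [275.6 212.1]
side knob_grip 0.74 [ 0.6011 -0.0406  0.0946] [316.9 156.4]
side knob_grip 0.49 [0.6188 0.0353 0.0934] [291.5 180.6]
side knobbox 0.78 [ 0.6016 -0.0297  0.0903]
{'clock': 0.5, 'joints': array([ 1.1589,  0.477 ,  0.0224,  1.5555, -0.0115,  1.1093, -0.0831]), 'qvel': array([-0.    , -0.0006, -0.0011, -0.0021,  0.0017, -0.0014,  0.0019]), 'tau': array([ -0.001 , -59.5804,   1.6049, -28.1289,   0.0124,   0.0026,
        -0.    ]), 'tcp_pos': array([ 0.2019, -0.6441,  0.4047]), 'orientation': array([-3.1054, -0.4754,  0.    ]), 'contact_force': array([-0.0531,  0.851 , -0.3949]), 'moment': array([-0.0266,  0.0083, -0.0044]), 'gripper_force': 0.0, 'grip_width': 0.08508769883247265}
```

View pics/top0.png

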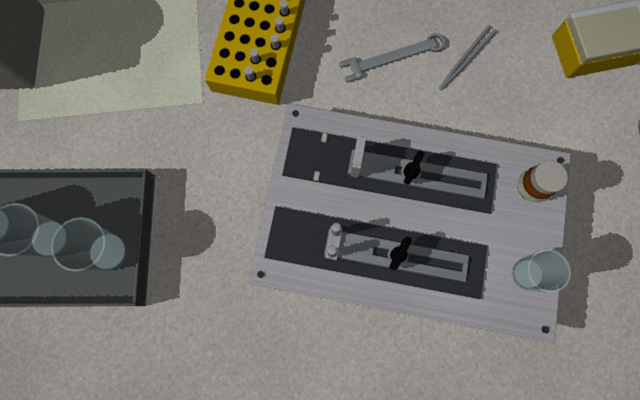

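View pics/side0.png

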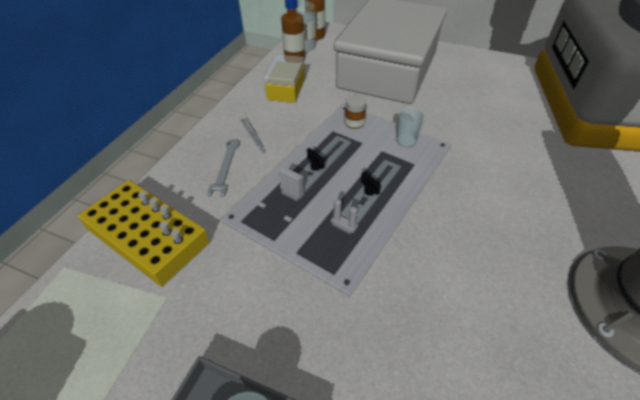

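The top view shows the plate at about (358,157), its knob at (413,168) and the white dashes at (324,137) and (317,176). The side view shows the plate at (292,181), the knob at (317,157) and the dashes at (263,205) and (288,218). Next I refine these by colour and triangulate.

```bash
python3 - <<'E'
from h import *
np.set_printoptions(precision=4,suppress=True)
def tri(a,b):
    A=[];B=[]
    for cam,(u,v) in(("top",a),("side",b)):
        o=np.array(r.camera_model(cam)["position"]);d=ray(cam,u,v,0)-o;d/=np.linalg.norm(d)
        P=np.eye(3)-np.outer(d,d);A.append(P);B.append(P@o)
    return np.linalg.lstsq(np.vstack(A),np.hstack(B),rcond=None)[0]
def blob(cam,u,v,h=8):
    g=cv2.imread(f"pics/{cam}0.png",0)[v-h:v+h+1,u-h:u+h+1].astype(float)
    m=g>(g.min()+g.max())/2; n,l,s,c=cv2.connectedComponentsWithStats(m.astype(np.uint8)); k=l[h,h]; 
    return c[k]+[u-h,v-h],s[k][4]
for a,b in(((324,137),(263,205)),((317,176),(288,218))):
    for h in(7,):
        x,y=blob("top",*a,h),blob("side",*b,h);print(x,y,tri(x[0],y[0]),ray("top",*x[0],.0655))
print("rail corners",[ray("top",*p,.064)for p in((296,128),(283,177),(497,163),(491,212))])
print("plate tri",tri((355.1,157.9),(291.4,180.7)),"knob",tri((414.6,162.8),(316.9,156.4)))
T=cv2.imread("pics/top0.png")[95:225,270:510];S=cv2.imread("pics/side0.png")[110:240,220:400]
cv2.imwrite("pics/crop.png",np.hstack([cv2.resize(T,None,fx=3.3,fy=3.3,interpolation=2)]))
E
```

```text
(array([324.4719, 134.0449]), np.int32(89)) (array([259.5909, 202.1818]), np.int32(66)) [0.6624 0.0834 0.0664] [0.6633 0.0836 0.0655]
(array([316.1429, 175.5918]), np.int32(49)) (array([287.3   , 218.3667]), np.int32(30)) [0.6009 0.0957 0.0627] [0.6007 0.0958 0.0655]
rail corners [array([0.6734, 0.1252, 0.064 ]), array([0.5993, 0.1433, 0.064 ]), array([ 0.6185, -0.1642,  0.064 ]), array([ 0.5469, -0.1499,  0.064 ])]
plate tri [0.6157 0.042  0.1006] knob [ 0.6057 -0.0405  0.0949]
```

View pics/crop.png

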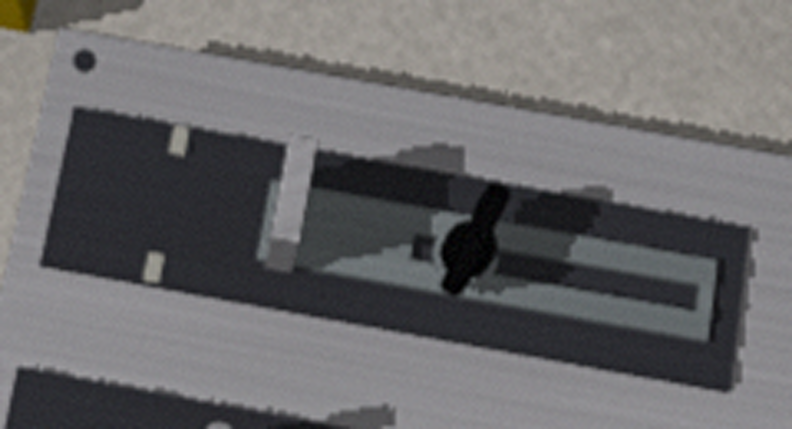

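The crop shows the dashes at full-image (324.2,137.4) and (316.5,176.1), the plate's top face centred at about (358.5,152), and the wing running from (407.9,183.8) to (420.6,151), tilted about 11° clockwise from straight across.

```bash
python3 - <<'E'
from h import *
np.set_printoptions(precision=4,suppress=True)
f=lambda x,y,z:ray("top",x/3.3+270,y/3.3+95,z)
d1,d2=f(179,140,.0655),f(153.5,267.5,.0655);print("dash",d1,d2,np.linalg.norm(d1-d2))
m=(d1+d2)/2
ys=[f(74,108,.064),f(748,228,.064),f(42,266,.064),f(732,389,.064)]
e1=ys[0]-ys[1];e2=ys[2]-ys[3];u=e1+e2;u/=np.linalg.norm(u);x=np.array([u[1],-u[0],0]);print("rail y",u,"yaw",np.degrees(np.arctan2(-u[0],u[1])),np.linalg.norm(e1),np.linalg.norm(e2),np.degrees(np.arctan2(*(d1-d2)[[1,0]])))
print("rail centre", np.mean(ys,0))
L=lambda p:(np.array([(p-m)@x,(p-m)@u]),p)
for n,p in(("m",m),("platetop corners",None)): print(n,p)
c=[f(*q,.118) for q in((288,137),(316,137),(299,240),(270,238))]
for p in c: print("plate corner",*L(p))
print("plate mean",*L(np.mean(c,0)))
a,b=f(497,187,.106),f(455,291,.106);print("wing",*L(a),*L(b),"mid",*L((a+b)/2),np.linalg.norm(a-b),"angle",np.degrees(np.arctan2(*(a-b)[[1,0]])))
s=r.get_obs();print(rot(s["orientation"]))
E
```

```text
dash [0.6581 0.0839 0.0655] [0.6    0.0953 0.0655] 0.05917165254486728
rail y [ 0.1879  0.9822 -0.    ] yaw -10.833070017888312 0.2995514690881362 0.29985010313591 -11.047129067886177
rail centre [ 0.6094 -0.0101  0.064 ]
m [0.6291 0.0896 0.0655]
platetop corners None
plate corner [ 0.0208 -0.0468] [0.6407 0.0397 0.118 ]
plate corner [ 0.0229 -0.058 ] [0.6406 0.0283 0.118 ]
plate corner [-0.0213 -0.0585] [0.5971 0.0362 0.118 ]
plate corner [-0.0227 -0.0469] [0.598  0.0478 0.118 ]
plate mean [-0.0001 -0.0526] [0.6191 0.038  0.118 ]
wing [ 0.0194 -0.1351] [ 0.6227 -0.0467  0.106 ] [-0.0274 -0.1245] [ 0.5787 -0.0276  0.106 ] mid [-0.004  -0.1298] [ 0.6007 -0.0371  0.106 ] 0.048021952219914295 angle -23.510332502191144
[[ 0.9542  0.2992 -0.    ]
 [ 0.2992 -0.9542  0.    ]
 [-0.     -0.     -1.    ]]
```

Emit:
arm_command([
  {"az": 7.05,"claw": 0},
  {"az": 7.05},
  {"az": 7.05},
  {"az": 7.05},
  {"tx": 0.014,"ty": -0.0374},
  {"tx": 0.014,"ty": -0.0374},
  {"tx": 0.014,"ty": -0.0374},
  {"tx": 0.014,"ty": -0.0374},
  {"tx": 0.014,"ty": -0.0374},
  {"tx": 0.014,"ty": -0.0374},
], squeeze=30)

```text
invalid input at $.plan[0]: expected keys claw, tx, ty, tz, ax, ay, az
```

Emit:
arm_command([
  {"tx": 0.014,"ty": -0.0374},
  {"tx": 0.014,"ty": -0.0374},
  {"tx": 0.014,"ty": -0.0374},
  {"tx": 0.014,"ty": -0.0374},
  {"tx": 0.014,"ty": -0.0374},
  {"tx": 0.014,"ty": -0.0374},
  {"tx": 0.014,"ty": -0.0374},
  {"tx": 0.014,"ty": -0.0374},
  {"tx": 0.014,"ty": -0.0374},
  {"tx": 0.014,"ty": -0.0374},
])

```text
invalid input at $.plan[0]: expected keys claw, tx, ty, tz, ax, ay, az
```

```bash
cat > g.py <<'E'
import sys
from h import *
np.set_printoptions(precision=4,suppress=True)
s=r.get_obs();M=rot(s["orientation"]);p=np.array(s["tcp_pos"])
t=np.array([float(a) for a in sys.argv[1:4]]); print("t",s["clock"],"tcp",p,"F",s["contact_force"],"w",s["grip_width"])
print("delta tool",M.T@(t-p)); print("yaw",np.degrees(np.arctan2(M[1,0],M[0,0])),"z",M[:,2])
E
python3 g.py 0.619 0.038 0.261
```

```text
t 0.5 tcp [ 0.2019 -0.6441  0.4047] F [-0.0531  0.851  -0.3949] w 0.08508769883247265
delta tool [ 0.602  -0.5261  0.1437]
yaw 17.406860556849228 z [-0.  0. -1.]
```

Emit:
arm_command([
  {"claw": 0,"tx": 0,"ty": 0,"tz": 0,"ax": 0,"ay": 0,"az": 7.05},
  {"claw": 0,"tx": 0,"ty": 0,"tz": 0,"ax": 0,"ay": 0,"az": 7.05},
  {"claw": 0,"tx": 0,"ty": 0,"tz": 0,"ax": 0,"ay": 0,"az": 7.05},
  {"claw": 0,"tx": 0,"ty": 0,"tz": 0,"ax": 0,"ay": 0,"az": 7.05},
  {"claw": 0,"tx": 0.014,"ty": -0.0374,"tz": 0,"ax": 0,"ay": 0,"az": 0},
  {"claw": 0,"tx": 0.014,"ty": -0.0374,"tz": 0,"ax": 0,"ay": 0,"az": 0},
  {"claw": 0,"tx": 0.014,"ty": -0.0374,"tz": 0,"ax": 0,"ay": 0,"az": 0},
  {"claw": 0,"tx": 0.014,"ty": -0.0374,"tz": 0,"ax": 0,"ay": 0,"az": 0},
  {"claw": 0,"tx": 0.014,"ty": -0.0374,"tz": 0,"ax": 0,"ay": 0,"az": 0},
  {"claw": 0,"tx": 0.014,"ty": -0.0374,"tz": 0,"ax": 0,"ay": 0,"az": 0},
], squeeze=30)

```text
clock: 1.33
tcp_pos: [0.3271, -0.4376, 0.4049]
orientation: [3.127, -0.295, 0.001]
contact_force: [0.6, -0.2, -0.1]
grip_width: 0.0853
gripper_force: 0.0
```

Emit:
arm_command([
  {"claw": 0,"tx": 0.014,"ty": -0.0374,"tz": 0,"ax": 0,"ay": 0,"az": 0},
  {"claw": 0,"tx": 0.014,"ty": -0.0374,"tz": 0,"ax": 0,"ay": 0,"az": 0},
  {"claw": 0,"tx": 0.014,"ty": -0.0374,"tz": 0,"ax": 0,"ay": 0,"az": 0},
  {"claw": 0,"tx": 0.014,"ty": -0.0374,"tz": 0,"ax": 0,"ay": 0,"az": 0},
  {"claw": 0,"tx": 0.014,"ty": -0.0374,"tz": 0,"ax": 0,"ay": 0,"az": 0},
  {"claw": 0,"tx": 0.014,"ty": -0.0374,"tz": 0,"ax": 0,"ay": 0,"az": 0},
  {"claw": 0,"tx": 0.014,"ty": -0.0374,"tz": 0,"ax": 0,"ay": 0,"az": 0},
  {"claw": 0,"tx": 0.014,"ty": -0.0374,"tz": 0,"ax": 0,"ay": 0,"az": 0},
  {"claw": 0,"tx": 0.014,"ty": -0.0374,"tz": 0,"ax": 0,"ay": 0,"az": 0},
  {"claw": 0,"tx": 0.014,"ty": -0.0374,"tz": 0,"ax": 0,"ay": 0,"az": 0},
])

```text
clock: 2.17
tcp_pos: [0.5347, -0.0965, 0.4051]
orientation: [3.128, -0.296, 0.001]
contact_force: [0.3, -0.7, -1.4]
grip_width: 0.0851
gripper_force: 0.0
```

```bash
python3 g.py 0.619 0.038 0.261
```

```text
t 2.1667 tcp [ 0.5347 -0.0965  0.4051] F [ 0.2685 -0.6962 -1.3547] w 0.08510237516918165
delta tool [ 0.0575 -0.1479  0.1441]
yaw -10.805776877712802 z [ 0.0008 -0.0002 -1.    ]
```

Emit:
arm_command([
  {"claw": 0.2,"tx": 0.0144,"ty": -0.037,"tz": 0,"ax": 0,"ay": 0,"az": 0},
  {"claw": 0.2,"tx": 0.0144,"ty": -0.037,"tz": 0,"ax": 0,"ay": 0,"az": 0},
  {"claw": 0.2,"tx": 0.0144,"ty": -0.037,"tz": 0,"ax": 0,"ay": 0,"az": 0},
  {"claw": 0.2,"tx": 0.0144,"ty": -0.037,"tz": 0,"ax": 0,"ay": 0,"az": 0},
  {"claw": 0.2,"tx": 0,"ty": 0,"tz": 0.03,"ax": 0,"ay": 0,"az": 0},
  {"claw": 0.2,"tx": 0,"ty": 0,"tz": 0.03,"ax": 0,"ay": 0,"az": 0},
  {"claw": 0.2,"tx": 0,"ty": 0,"tz": 0.02,"ax": 0,"ay": 0,"az": 0},
  {"claw": 0.2,"tx": 0,"ty": 0,"tz": 0,"ax": 0,"ay": 0,"az": 0},
  {"claw": 0.2,"tx": 0,"ty": 0,"tz": 0,"ax": 0,"ay": 0,"az": 0},
  {"claw": 0.2,"tx": 0,"ty": 0,"tz": 0,"ax": 0,"ay": 0,"az": 0},
])

```text
clock: 3.0
tcp_pos: [0.619, 0.0363, 0.3262]
orientation: [-3.127, 0.296, -0.003]
contact_force: [-0.0, -0.3, 0.2]
grip_width: 0.0686
gripper_force: 0.0
```

```bash
python3 g.py 0.619 0.038 0.261; python3 -c "
from h import *
i=r.grab_frame('side')[90:250,200:420,::-1];j=r.grab_frame('top')[80:240,250:470,::-1]
cv2.imwrite('pics/a1.png',np.hstack([cv2.resize(k,(399,300),interpolation=2) for k in(i,j)]))"
```

```text
t 3.0 tcp [0.619  0.0363 0.3262] F [-0.0388 -0.3454  0.1605] w 0.06862413740254442
delta tool [-0.0004 -0.0017  0.0652]
yaw -10.816676364815615 z [ 0.0021  0.0003 -1.    ]
```

View pics/a1.png

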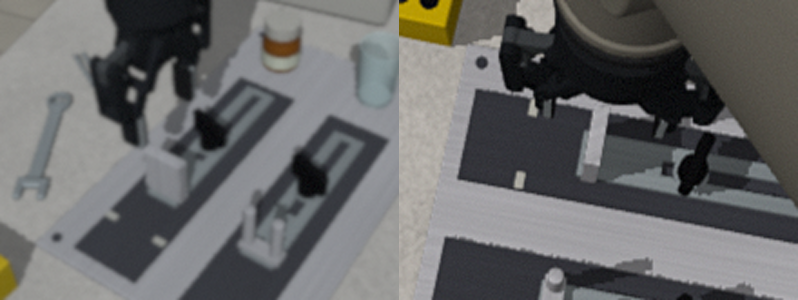

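The fingers stand above the plate on either side, at crop (140,130) and (190,85), with the plate top at (165,160). I go down and close.

Emit:
arm_command([
  {"claw": 0.2,"tx": 0,"ty": -0.0015,"tz": 0.016,"ax": 0,"ay": 0,"az": 0},
  {"claw": 0.2,"tx": 0,"ty": 0,"tz": 0.016,"ax": 0,"ay": 0,"az": 0},
  {"claw": 0.2,"tx": 0,"ty": 0,"tz": 0.016,"ax": 0,"ay": 0,"az": 0},
  {"claw": 0.2,"tx": 0,"ty": 0,"tz": 0.016,"ax": 0,"ay": 0,"az": 0},
  {"claw": 0.2,"tx": 0,"ty": 0,"tz": 0,"ax": 0,"ay": 0,"az": 0},
  {"claw": 0.6,"tx": 0,"ty": 0,"tz": 0,"ax": 0,"ay": 0,"az": 0},
  {"claw": 1,"tx": 0,"ty": 0,"tz": 0,"ax": 0,"ay": 0,"az": 0},
  {"claw": 1,"tx": 0,"ty": 0,"tz": 0,"ax": 0,"ay": 0,"az": 0},
  {"claw": 1,"tx": 0,"ty": 0,"tz": 0,"ax": 0,"ay": 0,"az": 0},
  {"claw": 1,"tx": 0,"ty": 0,"tz": 0,"ax": 0,"ay": 0,"az": 0},
], squeeze=30)

```text
clock: 3.93
tcp_pos: [0.619, 0.0379, 0.2619]
orientation: [-3.127, 0.296, -0.003]
contact_force: [0.0, -0.1, 4.7]
grip_width: 0.0114
gripper_force: 31.0
```

```bash
python3 g.py 0.629 0.0896 0.261
```

```text
t 3.9333 tcp [0.619  0.0379 0.2619] F [ 0.0377 -0.0632  4.675 ] w 0.011359319583717081
delta tool [ 0.0001 -0.0527  0.0009]
yaw -10.811410531380174 z [ 0.0018  0.0002 -1.    ]
```

Emit:
arm_command([
  {"claw": 1,"tx": 0,"ty": -0.0066,"tz": 0,"ax": 0,"ay": 0,"az": 0},
  {"claw": 1,"tx": 0,"ty": -0.0066,"tz": 0,"ax": 0,"ay": 0,"az": 0},
  {"claw": 1,"tx": 0,"ty": -0.0066,"tz": 0,"ax": 0,"ay": 0,"az": 0},
  {"claw": 1,"tx": 0,"ty": -0.0066,"tz": 0,"ax": 0,"ay": 0,"az": 0},
  {"claw": 1,"tx": 0,"ty": -0.0066,"tz": 0,"ax": 0,"ay": 0,"az": 0},
  {"claw": 1,"tx": 0,"ty": -0.0066,"tz": 0,"ax": 0,"ay": 0,"az": 0},
  {"claw": 1,"tx": 0,"ty": -0.0066,"tz": 0,"ax": 0,"ay": 0,"az": 0},
  {"claw": 1,"tx": 0,"ty": -0.0066,"tz": 0,"ax": 0,"ay": 0,"az": 0},
  {"claw": 1,"tx": 0,"ty": 0,"tz": 0,"ax": 0,"ay": 0,"az": 0},
  {"claw": 1,"tx": 0,"ty": 0,"tz": 0,"ax": 0,"ay": 0,"az": 0},
])

```text
clock: 4.77
tcp_pos: [0.6292, 0.0905, 0.2619]
orientation: [-3.126, 0.295, -0.004]
contact_force: [0.2, 1.5, 5.8]
grip_width: 0.0115
gripper_force: 31.2
```

```bash
python3 g.py 0.629 0.0896 0.261; python3 -c "
from h import *
i=r.grab_frame('side')[110:250,200:380,::-1];j=r.grab_frame('top')[80:220,250:430,::-1]
cv2.imwrite('pics/a2.png',np.hstack([cv2.resize(k,(399,310),interpolation=2) for k in(i,j)]))"
```

```text
t 4.7667 tcp [0.6292 0.0905 0.2619] F [0.1752 1.5167 5.804 ] w 0.011521886498867534
delta tool [-0.      0.0009  0.0009]
yaw -10.783547133102555 z [ 0.0025  0.0012 -1.    ]
```

View pics/a2.png

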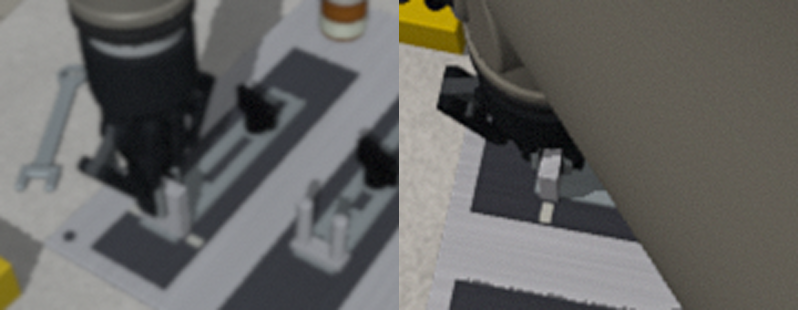

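The plate is level with the dash: plate at crop (548,175), dash at (546,212). I release, rise and go over the knob, turning to match the wing.

Emit:
arm_command([
  {"claw": 0.4,"tx": 0,"ty": 0,"tz": 0,"ax": 0,"ay": 0,"az": 0},
  {"claw": 0.2,"tx": 0,"ty": 0,"tz": 0,"ax": 0,"ay": 0,"az": 0},
  {"claw": 0.2,"tx": 0,"ty": 0,"tz": 0,"ax": 0,"ay": 0,"az": 0},
  {"claw": 0.2,"tx": 0,"ty": 0,"tz": 0,"ax": 0,"ay": 0,"az": 0},
  {"claw": 0.2,"tx": 0,"ty": 0,"tz": -0.02,"ax": 0,"ay": 0,"az": 0},
  {"claw": 0.2,"tx": 0,"ty": 0,"tz": -0.03,"ax": 0,"ay": 0,"az": 0},
  {"claw": 0.2,"tx": 0,"ty": 0,"tz": -0.03,"ax": 0,"ay": 0,"az": 0},
  {"claw": 0.2,"tx": 0,"ty": 0.03,"tz": 0,"ax": 0,"ay": 0,"az": 0},
  {"claw": 0.2,"tx": 0,"ty": 0.035,"tz": 0,"ax": 0,"ay": 0,"az": 0},
  {"claw": 0.2,"tx": 0,"ty": 0.035,"tz": 0,"ax": 0,"ay": 0,"az": 0},
])

```text
clock: 5.7
tcp_pos: [0.6095, -0.0089, 0.3413]
orientation: [-3.128, 0.292, -0.002]
contact_force: [0.8, -1.6, -0.3]
grip_width: 0.0683
gripper_force: 0.0
```

Emit:
arm_command([
  {"claw": 0.2,"tx": 0,"ty": 0.03,"tz": 0,"ax": 0,"ay": 0,"az": 0},
  {"claw": 0.2,"tx": 0,"ty": 0,"tz": 0,"ax": 0,"ay": 0,"az": 6.4},
  {"claw": 0.2,"tx": 0,"ty": 0,"tz": 0,"ax": 0,"ay": 0,"az": 6.4},
  {"claw": 0.2,"tx": 0,"ty": 0,"tz": 0,"ax": 0,"ay": 0,"az": 0},
  {"claw": 0.2,"tx": 0,"ty": 0,"tz": 0,"ax": 0,"ay": 0,"az": 0},
  {"claw": 0.2,"tx": 0,"ty": 0,"tz": 0,"ax": 0,"ay": 0,"az": 0},
  {"claw": 0.2,"tx": 0,"ty": 0,"tz": 0,"ax": 0,"ay": 0,"az": 0},
  {"claw": 0.2,"tx": 0,"ty": 0,"tz": 0,"ax": 0,"ay": 0,"az": 0},
  {"claw": 0.2,"tx": 0,"ty": 0,"tz": 0,"ax": 0,"ay": 0,"az": 0},
  {"claw": 0.2,"tx": 0,"ty": 0,"tz": 0,"ax": 0,"ay": 0,"az": 0},
])

```text
clock: 6.53
tcp_pos: [0.6042, -0.0379, 0.3407]
orientation: [-3.075, 0.641, 0.0]
contact_force: [0.1, -0.0, -0.4]
grip_width: 0.0683
gripper_force: 0.0
```

```bash
python3 g.py 0.605 -0.039 0.258; python3 -c "
from h import *
print(r.get_obs()['joints'])
i=r.grab_frame('side')[110:250,200:380,::-1];j=r.grab_frame('top')[80:220,270:450,::-1]
for c in('side','top'):
  for t in('plate_centre','knob_grip'):
    for d in r.tip_of(t,c)[:1]: print(c,t,d['confidence'],w(c,d['location']))
cv2.imwrite('pics/a3.png',np.hstack([cv2.resize(k,(399,310),interpolation=2) for k in(i,j)]))"
```

```text
t 6.5333 tcp [ 0.6042 -0.0379  0.3407] F [ 0.0851 -0.0143 -0.4364] w 0.06832761668561019
delta tool [0.0012 0.0007 0.0827]
yaw -23.54690199658527 z [-0.  0. -1.]
[ 0.0823892   0.43566339 -0.16044695  1.78088338  0.08403479  0.93168819
 -2.09526228]
side plate_centre 0.66 [ 0.60314055 -0.03867093  0.09802394]
side knob_grip 0.6 [ 0.60164171 -0.03790101  0.09616365]
top plate_centre 0.61 [0.62870732 0.09033879 0.09492292]
top knob_grip 0.85 [ 0.60497041 -0.03570825  0.10221232]
```

View pics/a3.png

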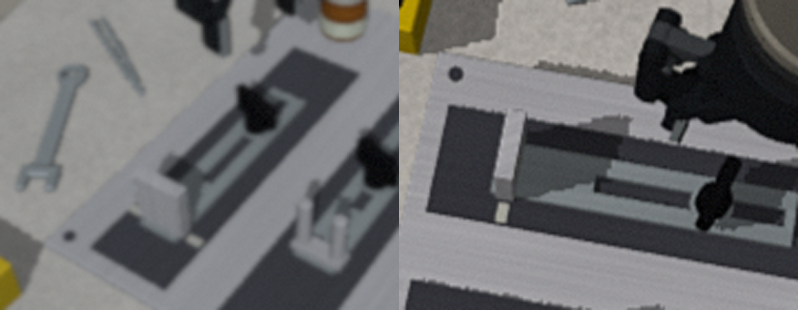

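The top view shows the plate in line with the dash (plate at crop (507,150), dash at (502,212)) and the wing unmoved. Joint 7 is at -2.1, which is too close to its limit for a 77° turn, so I turn the tool half a turn back first.

Emit:
arm_command([
  {"claw": 0.2,"tx": 0,"ty": 0,"tz": 0,"ax": 0,"ay": 0,"az": -7},
  {"claw": 0.2,"tx": 0,"ty": 0,"tz": 0,"ax": 0,"ay": 0,"az": -7},
  {"claw": 0.2,"tx": 0,"ty": 0,"tz": 0,"ax": 0,"ay": 0,"az": -7},
  {"claw": 0.2,"tx": 0,"ty": 0,"tz": 0,"ax": 0,"ay": 0,"az": -7},
  {"claw": 0.2,"tx": 0,"ty": 0,"tz": 0,"ax": 0,"ay": 0,"az": -7},
  {"claw": 0.2,"tx": 0,"ty": 0,"tz": 0,"ax": 0,"ay": 0,"az": -7},
  {"claw": 0.2,"tx": 0,"ty": 0,"tz": 0,"ax": 0,"ay": 0,"az": -7},
  {"claw": 0.2,"tx": 0,"ty": 0,"tz": 0,"ax": 0,"ay": 0,"az": -7},
  {"claw": 0.2,"tx": 0,"ty": 0,"tz": 0,"ax": 0,"ay": 0,"az": -7},
  {"claw": 0.2,"tx": 0,"ty": 0,"tz": 0,"ax": 0,"ay": 0,"az": -7},
])

```text
clock: 7.67
tcp_pos: [0.6042, -0.0381, 0.3407]
orientation: [2.884, 1.246, 0.0]
contact_force: [0.6, -0.1, 0.1]
grip_width: 0.0684
gripper_force: 0.0
```

Emit:
arm_command([
  {"claw": 0.2,"tx": 0,"ty": 0,"tz": 0,"ax": 0,"ay": 0,"az": -7},
  {"claw": 0.2,"tx": 0,"ty": 0,"tz": 0,"ax": 0,"ay": 0,"az": -7},
  {"claw": 0.2,"tx": 0,"ty": 0,"tz": 0,"ax": 0,"ay": 0,"az": -7},
  {"claw": 0.2,"tx": 0,"ty": 0,"tz": 0,"ax": 0,"ay": 0,"az": -7},
  {"claw": 0.2,"tx": 0,"ty": 0,"tz": 0,"ax": 0,"ay": 0,"az": -7},
  {"claw": 0.2,"tx": 0,"ty": 0,"tz": 0,"ax": 0,"ay": 0,"az": -7},
  {"claw": 0.2,"tx": 0,"ty": 0,"tz": 0,"ax": 0,"ay": 0,"az": -7},
  {"claw": 0.2,"tx": 0,"ty": 0,"tz": 0,"ax": 0,"ay": 0,"az": -7},
  {"claw": 0.2,"tx": 0,"ty": 0,"tz": 0,"ax": 0,"ay": 0,"az": -7},
  {"claw": 0.2,"tx": 0,"ty": 0,"tz": 0,"ax": 0,"ay": 0,"az": -7},
])

```text
clock: 8.5
tcp_pos: [0.6042, -0.0382, 0.3407]
orientation: [1.647, 2.675, -0.0]
contact_force: [-0.7, -0.0, -0.4]
grip_width: 0.0682
gripper_force: 0.0
```

Emit:
arm_command([
  {"claw": 0.2,"tx": 0,"ty": 0,"tz": 0,"ax": 0,"ay": 0,"az": -7},
  {"claw": 0.2,"tx": 0,"ty": 0,"tz": 0,"ax": 0,"ay": 0,"az": -7},
  {"claw": 0.2,"tx": 0,"ty": 0,"tz": 0,"ax": 0,"ay": 0,"az": -7},
  {"claw": 0.2,"tx": 0,"ty": 0,"tz": 0,"ax": 0,"ay": 0,"az": -7},
  {"claw": 0.2,"tx": 0,"ty": 0,"tz": 0,"ax": 0,"ay": 0,"az": -7},
  {"claw": 0.2,"tx": 0,"ty": 0,"tz": 0,"ax": 0,"ay": 0,"az": -5},
  {"claw": 0.2,"tx": 0,"ty": 0,"tz": 0,"ax": 0,"ay": 0,"az": 0},
  {"claw": 0.2,"tx": 0,"ty": 0,"tz": 0,"ax": 0,"ay": 0,"az": 0},
  {"claw": 0.2,"tx": 0,"ty": 0,"tz": 0,"ax": 0,"ay": 0,"az": 0},
  {"claw": 0.2,"tx": 0,"ty": 0,"tz": 0,"ax": 0,"ay": 0,"az": 0},
])

```text
clock: 9.33
tcp_pos: [0.6042, -0.038, 0.3408]
orientation: [0.645, 3.075, -0.0]
contact_force: [-0.8, 0.9, 0.3]
grip_width: 0.0685
gripper_force: 0.0
```

```bash
python3 g.py 0.6045 -0.0382 0.258; python3 -c "
from h import *
print(r.get_obs()['joints'])"
```

```text
t 9.3333 tcp [ 0.6042 -0.038   0.3408] F [-0.7621  0.8895  0.3098] w 0.06850908092848029
delta tool [-0.0004 -0.      0.0828]
yaw 156.2977221115667 z [ 0.0001 -0.0003 -1.    ]
[ 0.57885853  0.57237117 -0.85177541  1.74637305  0.48958677  1.04945589
  0.7114019 ]
```

Emit:
arm_command([
  {"claw": 0.2,"tx": 0,"ty": 0,"tz": 0.02,"ax": 0,"ay": 0,"az": 0},
  {"claw": 0.2,"tx": 0,"ty": 0,"tz": 0.02,"ax": 0,"ay": 0,"az": 0},
  {"claw": 0.2,"tx": 0,"ty": 0,"tz": 0.02,"ax": 0,"ay": 0,"az": 0},
  {"claw": 0.2,"tx": 0,"ty": 0,"tz": 0.014,"ax": 0,"ay": 0,"az": 0},
  {"claw": 0.2,"tx": 0,"ty": 0,"tz": 0.008,"ax": 0,"ay": 0,"az": 0},
  {"claw": 0.5,"tx": 0,"ty": 0,"tz": 0,"ax": 0,"ay": 0,"az": 0},
  {"claw": 1,"tx": 0,"ty": 0,"tz": 0,"ax": 0,"ay": 0,"az": 0},
  {"claw": 1,"tx": 0,"ty": 0,"tz": 0,"ax": 0,"ay": 0,"az": 0},
  {"claw": 1,"tx": 0,"ty": 0,"tz": 0,"ax": 0,"ay": 0,"az": 0},
  {"claw": 1,"tx": 0,"ty": 0,"tz": 0,"ax": 0,"ay": 0,"az": 0},
], squeeze=25)

```text
clock: 10.17
tcp_pos: [0.6046, -0.0382, 0.2598]
orientation: [0.643, 3.073, -0.001]
contact_force: [-1.2, -0.8, 5.8]
grip_width: 0.0092
gripper_force: 28.8
```

```bash
python3 g.py 0.6045 -0.0382 0.258; python3 -c "
from h import *
print(r.get_obs()['joints'],r.get_obs()['moment'])"
```

```text
t 10.1667 tcp [ 0.6046 -0.0382  0.2598] F [-1.1518 -0.8331  5.7753] w 0.009172262349065579
delta tool [ 0.0001 -0.0001  0.0018]
yaw 156.38069458512646 z [ 0.0017 -0.0007 -1.    ]
[ 0.53090011  0.66604178 -0.78787034  1.80294154  0.58425049  0.9198986
  0.64042191] [ 0.15373484  0.29065738 -0.11673291]
```

Gripped on the wing, with an opening of about 9 mm and low forces. I turn it in two parts.

Emit:
arm_command([
  {"claw": 1,"tx": 0,"ty": 0,"tz": 0,"ax": 0,"ay": 0,"az": 5},
  {"claw": 1,"tx": 0,"ty": 0,"tz": 0,"ax": 0,"ay": 0,"az": 5},
  {"claw": 1,"tx": 0,"ty": 0,"tz": 0,"ax": 0,"ay": 0,"az": 5},
  {"claw": 1,"tx": 0,"ty": 0,"tz": 0,"ax": 0,"ay": 0,"az": 5},
  {"claw": 1,"tx": 0,"ty": 0,"tz": 0,"ax": 0,"ay": 0,"az": 5},
  {"claw": 1,"tx": 0,"ty": 0,"tz": 0,"ax": 0,"ay": 0,"az": 5},
  {"claw": 1,"tx": 0,"ty": 0,"tz": 0,"ax": 0,"ay": 0,"az": 5},
  {"claw": 1,"tx": 0,"ty": 0,"tz": 0,"ax": 0,"ay": 0,"az": 5},
  {"claw": 1,"tx": 0,"ty": 0,"tz": 0,"ax": 0,"ay": 0,"az": 0},
  {"claw": 1,"tx": 0,"ty": 0,"tz": 0,"ax": 0,"ay": 0,"az": 0},
])

```text
clock: 11.0
tcp_pos: [0.6044, -0.0384, 0.2598]
orientation: [1.652, 2.67, -0.001]
contact_force: [-2.8, -2.2, 7.4]
grip_width: 0.0089
gripper_force: 28.7
```

```bash
python3 g.py 0.6045 -0.0382 0.258; python3 -c "
from h import *
print(r.get_obs()['joints'],r.get_obs()['moment'])"
```

```text
t 11.0 tcp [ 0.6044 -0.0384  0.2598] F [-2.7531 -2.1715  7.3515] w 0.008935648682498359
delta tool [0.0001 0.0002 0.0018]
yaw 116.51496758134337 z [ 0.001  -0.0014 -1.    ]
[ 0.42448772  0.61480291 -0.62934     1.81031049  0.46355628  0.86713499
  0.03817223] [-0.53257024  0.43537452 -0.10140508]
```

Emit:
arm_command([
  {"claw": 1,"tx": 0,"ty": 0,"tz": 0,"ax": 0,"ay": 0,"az": 5},
  {"claw": 1,"tx": 0,"ty": 0,"tz": 0,"ax": 0,"ay": 0,"az": 5},
  {"claw": 1,"tx": 0,"ty": 0,"tz": 0,"ax": 0,"ay": 0,"az": 5},
  {"claw": 1,"tx": 0,"ty": 0,"tz": 0,"ax": 0,"ay": 0,"az": 5},
  {"claw": 1,"tx": 0,"ty": 0,"tz": 0,"ax": 0,"ay": 0,"az": 5},
  {"claw": 1,"tx": 0,"ty": 0,"tz": 0,"ax": 0,"ay": 0,"az": 5},
  {"claw": 1,"tx": 0,"ty": 0,"tz": 0,"ax": 0,"ay": 0,"az": 3},
  {"claw": 1,"tx": 0,"ty": 0,"tz": 0,"ax": 0,"ay": 0,"az": 2.5},
  {"claw": 1,"tx": 0,"ty": 0,"tz": 0,"ax": 0,"ay": 0,"az": 0},
  {"claw": 1,"tx": 0,"ty": 0,"tz": 0,"ax": 0,"ay": 0,"az": 0},
])

```text
clock: 11.83
tcp_pos: [0.6041, -0.0385, 0.2598]
orientation: [2.387, 2.04, -0.001]
contact_force: [-4.0, -1.9, 8.1]
grip_width: 0.0094
gripper_force: 29.0
```

```bash
python3 g.py 0.6045 -0.0382 0.258; python3 -c "
from h import *
print(r.get_obs()['joints'],r.get_obs()['moment'])"
```

```text
t 11.8333 tcp [ 0.6041 -0.0385  0.2598] F [-4.0029 -1.8542  8.0836] w 0.009370875223939196
delta tool [0.0003 0.0003 0.0018]
yaw 81.03517288653897 z [-0.     -0.0014 -1.    ]
[ 0.32183403  0.58003032 -0.48437949  1.81780285  0.35482398  0.83055729
 -0.49415825] [-0.53200549  0.84118517 -0.10657908]
```

Yaw 81° is within about 2° of the rail direction, roughly 1.37 rad. I release, rise and back off so the cameras can see.

Emit:
arm_command([
  {"claw": 0.5,"tx": 0,"ty": 0,"tz": 0,"ax": 0,"ay": 0,"az": 0},
  {"claw": 0.2,"tx": 0,"ty": 0,"tz": 0,"ax": 0,"ay": 0,"az": 0},
  {"claw": 0.2,"tx": 0,"ty": 0,"tz": 0,"ax": 0,"ay": 0,"az": 0},
  {"claw": 0.2,"tx": 0,"ty": 0,"tz": 0,"ax": 0,"ay": 0,"az": 0},
  {"claw": 0.2,"tx": 0,"ty": 0,"tz": -0.02,"ax": 0,"ay": 0,"az": 0},
  {"claw": 0.2,"tx": 0,"ty": 0,"tz": -0.03,"ax": 0,"ay": 0,"az": 0},
  {"claw": 0.2,"tx": 0,"ty": 0,"tz": -0.03,"ax": 0,"ay": 0,"az": 0},
  {"claw": 0.2,"tx": 0,"ty": 0,"tz": -0.03,"ax": 0,"ay": 0,"az": 0},
  {"claw": 0.2,"tx": -0.03,"ty": 0,"tz": -0.02,"ax": 0,"ay": 0,"az": 0},
  {"claw": 0.2,"tx": -0.04,"ty": 0,"tz": 0,"ax": 0,"ay": 0,"az": 0},
])

```text
clock: 12.67
tcp_pos: [0.5951, -0.1028, 0.3943]
orientation: [2.378, 2.046, 0.013]
contact_force: [1.1, -0.7, -0.8]
grip_width: 0.0683
gripper_force: 0.0
```

Emit:
arm_command([
  {"claw": 0.2,"tx": -0.04,"ty": 0,"tz": 0,"ax": 0,"ay": 0,"az": 0},
  {"claw": 0.2,"tx": -0.04,"ty": 0,"tz": 0,"ax": 0,"ay": 0,"az": 0},
  {"claw": 0.2,"tx": -0.04,"ty": 0,"tz": 0,"ax": 0,"ay": 0,"az": 0},
  {"claw": 0.2,"tx": -0.04,"ty": 0,"tz": 0,"ax": 0,"ay": 0,"az": 0},
  {"claw": 0.2,"tx": -0.02,"ty": 0,"tz": 0,"ax": 0,"ay": 0,"az": 0},
  {"claw": 0.2,"tx": 0,"ty": 0,"tz": 0,"ax": 0,"ay": 0,"az": 0},
  {"claw": 0.2,"tx": 0,"ty": 0,"tz": 0,"ax": 0,"ay": 0,"az": 0},
  {"claw": 0.2,"tx": 0,"ty": 0,"tz": 0,"ax": 0,"ay": 0,"az": 0},
  {"claw": 0.2,"tx": 0,"ty": 0,"tz": 0,"ax": 0,"ay": 0,"az": 0},
  {"claw": 0.2,"tx": 0,"ty": 0,"tz": 0,"ax": 0,"ay": 0,"az": 0},
])

```text
clock: 13.5
tcp_pos: [0.5653, -0.2829, 0.3888]
orientation: [-2.387, -2.042, -0.001]
contact_force: [0.0, 0.3, -0.5]
grip_width: 0.0683
gripper_force: 0.0
```

```bash
python3 -c "
from h import *
i=r.grab_frame('side')[110:250,200:380,::-1];j=r.grab_frame('top')[80:220,280:460,::-1]
cv2.imwrite('pics/a4.png',np.hstack([cv2.resize(k,(399,310),interpolation=2) for k in(i,j)]))"
```

```text
(no output)
```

View pics/a4.png

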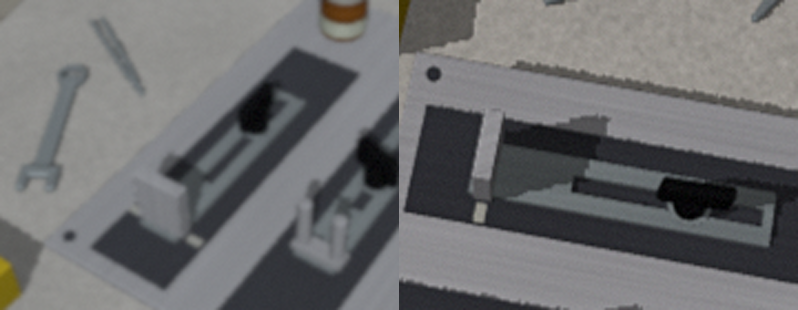

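The wing now lies along the rail, from crop (660,184) to (735,190), and the plate still stands by the dash at (480,211). A quick numeric check, then hand in.

```bash
python3 -c "
from h import *
f=lambda x,y,z:ray('top',(x-399)/2.2167+280,y/2.2143+80,z)
m=np.array([.6291,.0896,.0655]);u=np.array([.188,.982,0])
c=np.mean([f(*q,.118) for q in((486,110),(503,111),(493,187),(472,186))],0);d=f(480,211,.0655)
a,b=f(660,184,.106),f(735,190,.106)
print(c,(c-m)@u,(c-d)@u,'dash',(d-m)@u,'wing',np.degrees(np.arctan2(*(a-b)[[1,0]])))
o=(c-m)@u
if abs(o)<.007: print(r.hand_in())"
```

```text
[0.62625922 0.08929764 0.118     ] -0.0008309847723903765 -0.0011149329734215028 dash 0.0002839482010311258 wing 84.91725671227437
the job is handed in; nothing more can be done
None
```

The plate was slid to within about 1 mm of the index line, and its wing knob was turned clockwise to about 1.3–1.4 rad and released; I handed the job in shortly after 13.5 s on the robot's clock, but the hand-in returned no verdict.

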